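# Weigh and log a rock core

### The arm

A 7-joint arm with a two-finger parallel gripper is mounted at the origin on the work surface. World frame = base frame: x ahead of the robot, y to its left, z up, the work surface at z = 0. Lengths are in m, angles in rad, forces in N, time in s.
With the tool pointing down it reaches from about 0.4 to 0.85 m from the base axis. Payload 10.4 kg.
Tool frame: the origin (TCP) lies between the finger pads; the fingertips stand 8 mm ahead of it and the grasp point (between the pads) lies 11 mm behind it; z points along the fingers, y is the line along which they close (so a half turn about z gives the same grasp; the last joint's range is limited). The gripper opens to 87 mm and grips with 3 to 60 N. Pads are 19 mm wide; open, the fingers measure 117 mm over their backs; the gripper's body (75 mm by 190 mm) begins 51 mm behind the grasp point.
Start: joints at [-1.207, 0.332, -0.065, 1.46, 0.022, 1.35, -0.088], TCP at [0.236, 0.579, 0.231] pointing down, gripper open.
Joint ranges: [-2.6, 2.6], [-0.5, 2.12], [-1.47, 1.34], [0.16, 2.42], [-1.27, 4.41], [0.06, 2.06], [-2.6, 2.6]. Speed limits (rad/s): [2.22, 2.22, 2.79, 2.79, 3.14, 3.14, 3.14].

### API

Orientations are given as a unit quaternion [w, x, y, z].
In Python, from rig import sensors, optics, order gives the robot as it stands.
- The arm moves only by the tool jog_arm, never from a script. Its argument "plan" is text: rows parted by semicolons, each of 7 numbers parted by spaces: the shift along the world's x, y, z in mm, then the turn, a rotation vector about the world's x, y, z in rad, then the opening, from 0 (shut) to 1 (fully open). In form: tx ty tz wx wy wz gripper; .... A call has 1 to 12 rows; each row is the pose to reach, as a shift and turn from the pose commanded when the call began; what a row does not reach only later rows make up. A row lasts 1/12 s, in which the tool goes at most 41.7 mm and 7.16 degrees, less where a joint would pass 70% of its speed; a pose out of reach is approached as far as the arm can. A call with a gripper value outside its range is refused whole. The fingers move at their own pace and stop on an object; "grip_force" is the grip in N (left out, the last holds). Time passes only in rows, so rows that repeat a pose let the fingers close. It gives the time, the measured TCP pose, the force, the opening and the grip force at its end, in the units of the state.
- sensors.observe(): the state, without advancing time (a new reading comes with each control period).
- optics.read_camera(name): name is "scene" or "top"; returns the picture (480x640x3 uint8, red, green, blue); there is no depth.
- optics.camera_params(name): a dict with "fx", "fy", "cx", "cy" (pixels), "rvec" (rotation vector, rad) and "tvec" (3), from world to camera coordinates, as OpenCV has them. Camera axes: x right, y down, z forward; pixel columns grow to the right and rows downward; lengths in m; the calibration is good to about 2 mm. A picture is of the moment at which its call begins. camera_params takes no time and is no camera call.
- order.hand_in(): hands the job in; it is judged then, once.
The state is a dict: "time": time; "joint_pos": joint angles; "joint_velocities": joint speeds; "tau": joint torques, N m; "ee_pos": TCP position; "tool_rot": TCP orientation; "force": force on the tool from outside, world axes, zero at the start; "torque": the same for the moment, N m; "width": opening from 0.0 (shut) to 1.0 (fully open); "grip_force": force on a finger pad.
Only numpy, scipy, OpenCV 4.12 (cv2) and the standard library are available. Lean on these libraries where they do the work, as an engineer would, in place of code of your own. Each camera call takes 0.05 s, during which the arm holds its last target. There are 200 camera calls.

### The job

Log the long rock core on the weighing station: take it from the sample tray and stand it upright in the middle of the balance pan, set down gently and turned so that its bar-code label faces straight into the code reader's window. Let go of it, and once it stands free press the balance's print key (the large key on the robot's right-hand side of the display) fully down and release it. Do not press the tare key, and leave the other cores and the calliper where they are.

Things in the scene. Friction and masses are not known exactly. Their poses are not given: they have to be found in the camera images.
- long_core: The long rock core: a grey stone cylinder, 50 mm in diameter and 100 mm long, about 0.5 kg, standing upright in the sample tray in any rotation; the two other cores in the tray are only 50 mm long. Origin: centre of its underside; z up along its axis. Its +x axis points out through the middle of its white paper bar-code label (26 mm wide round the curve, 56 mm high, black bars). A black line on the upper end runs from the centre to the rim above the label, also along +x.
- label (a point): Middle of the label on the surface of the long core, 55 mm above its underside, at +x of the core; same axes as the core.
- short_core_a: A short rock core, 50 mm in diameter and 50 mm long, with a smaller label, standing in the tray. Origin: centre of its underside. Leave it.
- short_core_b: A second short rock core just like it. Leave it.
- tray: Low steel sample tray, fixed, 330 mm (x) by 130 mm (y), walls 28 mm high and 3 mm thick, floor 3 mm thick. Origin: centre of its underside, on the bench. The three cores stand along its x axis, about 105 mm apart, the long one in any of the three places. The tray and the balance may stand on either side of the bench. A closed tin 42 mm high stands just beyond its +x end.
- balance: Top-loading balance, fixed: light grey housing 290 mm (x) by 200 mm (y). Origin: centre of its underside, on the bench; the front with the display and keys looks to its -x (towards the robot). The key panel is 50 mm high, the housing under the pan 72 mm.
- pan (a point): Centre of the upper face of the balance's round steel pan, 160 mm in diameter and rigid, 88 mm above the bench and 45 mm along +x from the balance's origin. Same axes as the balance.
- print_key (a joint): Print key, the large pale key (20 mm in x by 34 mm in y) at the balance's -y end of the key panel, on the right as seen from the robot: 0 released, 0.004 m fully down; a spring returns it, about 4 N holds it fully down.
- print_top (a point): Centre of the upper face of the print key, 58 mm above the bench when released; moves with the key. Same axes as the balance.
- tare_key (a joint): Tare key, an identical key at the balance's +y end of the key panel, 124 mm from the print key: 0 released, 0.004 m fully down. Not to be pressed.
- reader_window (a point): Centre of the dark window of the code reader, a black block (58 mm deep, 62 mm wide, 46 mm high, top at 168 mm) on a rod stand (top at 188 mm) beside or behind the balance. The window is 145 mm above the bench, looks along this point's -x axis, level, at the axis of the pan, and is about 120 mm from that axis; the reader may stand left of, right of or behind the pan.
- caliper: Digital calliper, 150 mm long and 11 mm high, lying on the bench between tray and balance, nearer the robot. Origin: underside at mid-length. Leave it.
Mind the look-alikes: they are no part of the job. There is more than one size of the part that bears reader_window; the job needs the middle-sized.

How it is judged:
By the outcome, as a careful person would: the job done as asked, in the order asked, and still so for the second after the job is handed in, with the robot touching nothing.
It also fails if it takes over 54 s, if anything falls off the work surface, if the arm or the gripper's body presses on something with over 40 N, if the wrist force passes 120 N, or if a joint passes its speed limit or range.

## Working session

There is one attempt and no reset: what is moved stays moved. The work goes in short steps, Python scripts to look and compute and a tool call to move; the robot and the scene stay as the last step left them, time stands still between calls to the robot, and variables do not carry over. Pictures are saved under pics/ and viewed, at most 10 in all, crops included, and the job is handed in when it is done.

Besides the shell and the picture viewer there is one more tool, called after ">>>" by a JSON object that holds its "method" and its "body". jog_arm: Moves the arm, as the interface text tells. Its arguments: {"type":"object","properties":{"plan":{"type":"string"},"grip_force":{"type":"number"}},"required":["plan"]}

```bash
mkdir -p pics
cat > h.py <<'E'
import numpy as np, cv2
from rig import sensors, optics, order
def cam(n):
    p=optics.camera_params(n); R=cv2.Rodrigues(np.array(p["rvec"],float))[0]; t=np.array(p["tvec"],float).ravel()
    return p,R,t
def ray(n,u,v):
    p,R,t=cam(n); d=R.T@np.array([(u-p["cx"])/p["fx"],(v-p["cy"])/p["fy"],1]); return -R.T@t,d
def onz(n,u,v,z):
    o,d=ray(n,u,v); return o+d*(z-o[2])/d[2]
def proj(n,P):
    p,R,t=cam(n); q=R@np.array(P,float)+t; return np.array([p["fx"]*q[0]/q[2]+p["cx"],p["fy"]*q[1]/q[2]+p["cy"]])
def shot(n,f):
    im=optics.read_camera(n); cv2.imwrite(f"pics/{f}.png",cv2.cvtColor(im,cv2.COLOR_RGB2BGR)); return im
E
python3 - <<'E'
from h import *
for n in("scene","top"):
    shot(n,n+"0"); p,R,t=cam(n); print(n,p,-R.T@t)
print(sensors.observe())
E
```

```text
scene {'fx': 489.71328964334265, 'fy': 489.71328964334265, 'cx': 315.346147273997, 'cy': 251.15001230196793, 'rvec': array([ 1.34370525,  2.24172565, -0.9217359 ]), 'tvec': array([ 0.31568077, -0.26696932,  1.51957662])} [1.23931403 0.33476648 0.91217992]
top {'fx': 512.4527730815616, 'fy': 512.4527730815616, 'cx': 316.55057064425955, 'cy': 239.42890889233286, 'rvec': array([ 2.17699294, -2.14303163,  0.13472735]), 'tvec': array([-0.07777916,  0.5471953 ,  1.07342379])} [ 0.41409003 -0.06689553  1.13215077]
{'time': 0.1, 'joint_pos': array([-1.2066068 ,  0.33280162, -0.06468441,  1.4608254 ,  0.02161808,
        1.34989374, -0.08853241]), 'joint_velocities': array([-0.0005372 , -0.00133716,  0.0006385 , -0.0025748 , -0.00146751,
        0.00024692,  0.0025821 ]), 'tau': array([ 2.25090836e-03, -6.24555516e+01,  2.55238835e-02, -3.90714383e+01,
       -6.13393052e-02,  3.66982701e-02,  4.16171929e-05]), 'ee_pos': array([0.23565622, 0.57852529, 0.2298531 ]), 'tool_rot': array([-8.03381513e-05,  1.92203522e-01,  9.81354893e-01, -6.10880448e-04]), 'force': array([-0.83010975, -0.07079835, -0.28386796]), 'torque': array([ 0.02496378, -0.004893  ,  0.04040947]), 'grip_force': 0.0, 'width': 0.9976896300527774}
```

View pics/top0.png

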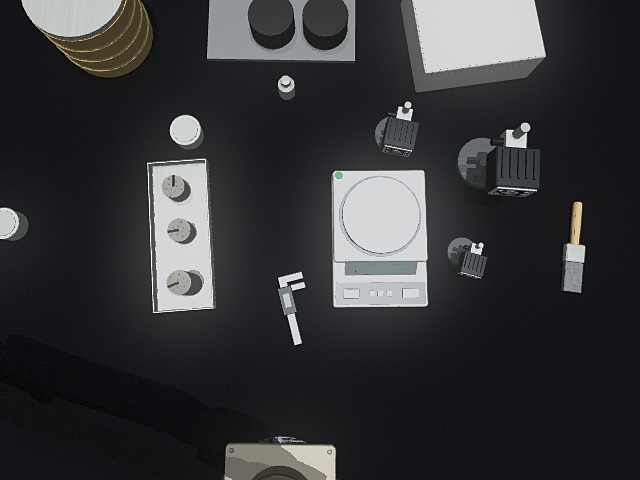

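View pics/scene0.png

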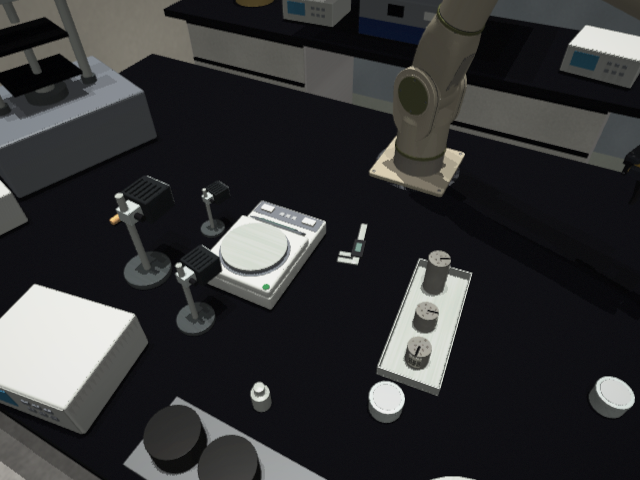

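Top view: there are three cores, at (173,185), (180,230) and (182,283). The scene view shows the tall one is nearest the robot, at scene (437,270). There are three readers, at top (400,135) medium, (513,165) large and (472,262) small. The medium one behind the pan at (400,135) fits both the size and the roughly 120 mm distance. I'll confirm that in an enlarged crop.

Run:
```python
import cv2, numpy as np
t=cv2.imread("pics/top0.png"); s=cv2.imread("pics/scene0.png")
a=cv2.resize(t[95:275,330:550],None,fx=2.5,fy=2.5,interpolation=cv2.INTER_CUBIC)[:450,:550]
b=cv2.resize(t[255:315,150:215],None,fx=3.8,fy=3.8,interpolation=cv2.INTER_CUBIC)
c=cv2.resize(s[240:305,410:475],None,fx=3.4,fy=3.4,interpolation=cv2.INTER_CUBIC)
o=np.zeros((460,800,3),np.uint8); o[:450,:550]=a; o[:b.shape[0],552:552+b.shape[1]]=b[:,:248]; o[232:232+c.shape[0],552:552+c.shape[1]]=c
cv2.imwrite("pics/crop1.png",o)
```

```text
(no output)
```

View pics/crop1.png

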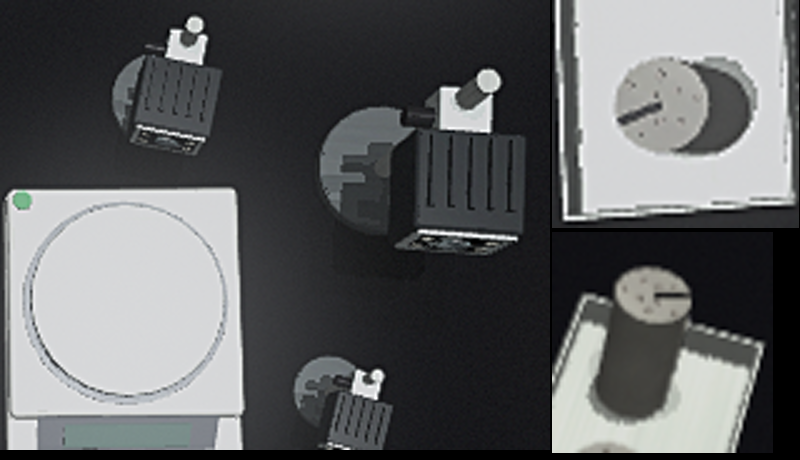

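The crop confirms it. The medium reader's block spans crop (135–221, 55–152) and faces the pan, and the core with its black line is in the tray's nearest slot. Next I'll measure.

Run:
```python
from h import *
t=cv2.imread("pics/top0.png"); g=cv2.cvtColor(t,cv2.COLOR_BGR2GRAY)
# core top: grey disc
roi=cv2.resize(g[262:305,160:206],None,fx=8,fy=8,interpolation=cv2.INTER_CUBIC)
m=cv2.inRange(roi,125,190); m=cv2.morphologyEx(m,cv2.MORPH_OPEN,np.ones((25,25)))
m=cv2.morphologyEx(m,cv2.MORPH_CLOSE,np.ones((45,45)))
c=max(cv2.findContours(m,0,2)[0],key=cv2.contourArea); e=cv2.fitEllipse(cv2.convexHull(c))
k=lambda u,v:(160+(u+.5)/8-.5,262+(v+.5)/8-.5)
C=k(*e[0]); Cw=onz("top",*C,.103); print("core",C,e,Cw)
d=np.zeros_like(m); cv2.ellipse(d,((e[0]),(e[1][0]-30,e[1][1]-30),e[2]),255,-1)
l=cv2.inRange(roi,0,85)&d
lc=max(cv2.findContours(l,0,2)[0],key=cv2.contourArea); M=cv2.moments(lc)
L=k(M["m10"]/M["m00"],M["m01"]/M["m00"]); Lw=onz("top",*L,.103); 
pts=np.argwhere(cv2.drawContours(np.zeros_like(l),[lc],-1,255,-1))[:,::-1].astype(np.float32)
vx,vy,x0,y0=cv2.fitLine(pts,2,0,.01,.01).ravel()
q0=onz("top",*k(x0,y0),.103);q1=onz("top",*k(x0+50*vx,y0+50*vy),.103)
print("line",L,Lw,"az c->l",np.degrees(np.arctan2(*(Lw-Cw)[1::-1])),"fit",np.degrees(np.arctan2(*(q1-q0)[1::-1])), "off",np.linalg.norm(Lw-Cw))
# pan: edges
r=cv2.resize(g[170:262,332:428],None,fx=6,fy=6,interpolation=cv2.INTER_CUBIC)
h=cv2.HoughCircles(r,cv2.HOUGH_GRADIENT_ALT,1,50,param1=100,param2=.5,minRadius=190,maxRadius=270)
print(h)
if h is not None:
  for u,v,R in h[0]:
    P=onz("top",332+(u+.5)/6-.5,170+(v+.5)/6-.5,.088); P2=onz("top",332+(u+R)/6,170+v/6,.088); print("pan",P,P2[:2]-P[:2])
# keys & housing corners
for n,(u,v) in dict(kL=(351,293.5),kR=(410.5,293.5)).items():
    x0,y0=int(u-14),int(v-9); w=cv2.inRange(g[y0:y0+18,x0:x0+28],205,255)
    cc=max(cv2.findContours(w,0,2)[0],key=cv2.contourArea); b=cv2.minAreaRect(cc); print(n,b,onz("top",x0+b[0][0],y0+b[0][1],.058))
for u,v in [(333,171),(425,171)]: print("hous",onz("top",u,v,.072))
for u,v in [(135,124),(198,142),(150,55),(221,68)]: print("reader top",onz("top",330+u/2.5,95+v/2.5,.168))
z=cv2.resize(t[95:165,365:430],None,fx=8,fy=8,interpolation=cv2.INTER_CUBIC); z=cv2.convertScaleAbs(z,alpha=2.2)
z2=cv2.resize(t[280:308,330:430],None,fx=2.6,fy=2.6,interpolation=cv2.INTER_CUBIC)
o=np.zeros((560,800,3),np.uint8); o[:,:520]=z; o[:z2.shape[0],530:530+z2.shape[1]]=z2
r2=cv2.cvtColor(roi,cv2.COLOR_GRAY2BGR); cv2.ellipse(r2,e,(0,255,0),1); cv2.drawContours(r2,[lc],-1,(0,0,255),1); r2=cv2.resize(r2,None,fx=.7,fy=.7); o[100:100+r2.shape[0],530:530+r2.shape[1]]=r2
cv2.imwrite("pics/crop2.png",o)
```

```text
core (178.09110641479492, 282.22445487976074) ((148.22885131835938, 165.29563903808594), (190.9188690185547, 204.39820861816406), 175.6828155517578) [0.44918379 0.20661937 0.103     ]
line (173.234025692359, 284.15467550884216) [0.44518531 0.21613496 0.103     ] az c->l 112.79229787904572 fit -66.91968215600923 off 0.010321551221349586
[[[309.      278.      252.8385 ]
  [309.      278.      224.57437]]]
pan [ 0.59279475 -0.20569433  0.088     ] [ 0.00054841 -0.08794964]
pan [ 0.59279475 -0.20569433  0.088     ] [ 0.00039115 -0.07821133]
kL ((14.0, 9.0), (8.0, 14.0), 90.0) [ 0.43395172 -0.1426983   0.058     ]
kR ((14.5, 9.0), (8.0, 15.0), 90.0) [ 0.43588277 -0.26686832  0.058     ]
hous [ 0.69025783 -0.10167782  0.072     ]
hous [ 0.69347917 -0.29676878  0.072     ]
reader top [ 0.71934192 -0.19687676  0.168     ]
reader top [ 0.7057795  -0.24570972  0.168     ]
reader top [ 0.77512179 -0.20862988  0.168     ]
reader top [ 0.76552944 -0.26405821  0.168     ]
```

View pics/crop2.png

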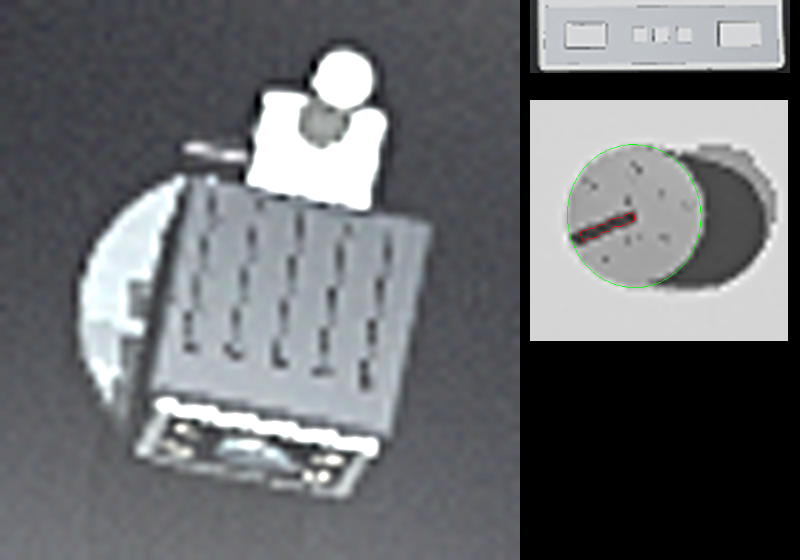

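Run:
```python
from h import *
k=lambda u,v,z:onz("top",365+(u+.5)/8-.5,95+(v+.5)/8-.5,z)
az=lambda a,b:np.degrees(np.arctan2(*(b-a)[1::-1]))
pan=np.array([.5928,-.2057,.088])
bl,br,fl,fr=[k(*p,.168) for p in[(187,178),(432,222),(152,400),(385,452)]]
print(bl,br,fl,fr,"sides",az(fl,bl),az(fr,br),"front",az(fl,fr)+90,"back",az(bl,br)+90)
print("len",[np.linalg.norm(a-b) for a,b in[(bl,fl),(br,fr),(bl,br),(fl,fr)]])
for s in[((212,190),(190,350)),((257,200),(233,355)),((300,208),(279,362)),((345,230),(321,370)),((389,238),(365,385))]: print("slot",az(k(*s[1],.168),k(*s[0],.168)))
w=k(254,452,.145); print("win",w,az(pan,w),np.linalg.norm((w-pan)[:2])); ct=(bl+br+fl+fr)/4; print("blockc",ct,az(pan,ct))
s=cv2.imread("pics/scene0.png"); z=cv2.convertScaleAbs(cv2.resize(s[235:345,165:265],None,fx=5.4,fy=5.4,interpolation=cv2.INTER_CUBIC),alpha=2)
cv2.imwrite("pics/crop3.png",z)
g=cv2.cvtColor(s,cv2.COLOR_BGR2GRAY)
print("pan in scene",proj("scene",pan), "win",proj("scene",w),"core",proj("scene",[.449,.2066,.103]), "key",proj("scene",[.436,-.267,.058]))
```

```text
[ 0.77543363 -0.20459942  0.168     ] [ 0.76530721 -0.26437357  0.168     ] [ 0.71940272 -0.19602756  0.168     ] [ 0.70736296 -0.25248106  0.168     ] sides -8.697923187513771 -11.598352950972606 front -12.039028023631715 back -9.615258201352134
len [np.float64(0.05668279771573847), np.float64(0.05915207768406533), np.float64(0.060625852965466125), np.float64(0.05772307625923837)]
slot -7.656806457623807
slot -8.668231250133578
slot -7.746093146523918
slot -9.710815407645025
slot -9.348795591992696
win [ 0.71381707 -0.22440498  0.145     ] -8.78638240321241 0.12245410659262419
blockc [ 0.74187663 -0.2293704   0.168     ] -9.022113313190571
pan in scene [252.51476925 243.37592803] win [211.37477716 257.03155779] core [439.88643462 258.35891413] key [267.25393515 206.91391576]
```

View pics/crop3.png

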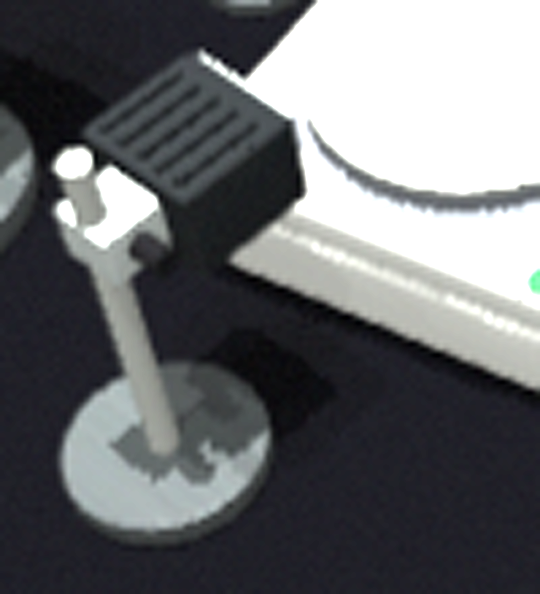

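The sides measure about 58 × 60 mm, so this is the middle-sized reader, with its window at az −9° as seen from the pan. The label is at az 113°, so the core needs a turn of −122°. I'll grip along az 23°, square to the label. First I move above the core.

>>> {"method": "jog_arm", "body": {"plan": "19 -34 0 0 0 -0.07 1; 39 -68 0 0 0 -0.14 1; 58 -101 0 0 0 -0.21 1; 78 -135 0 0 0 -0.28 1; 97 -169 0 0 0 -0.36 1; 116 -203 0 0 0 -0.43 1; 136 -237 0 0 0 -0.5 1; 155 -271 0 0 0 -0.57 1; 175 -304 0 0 0 -0.64 1; 194 -338 0 0 0 -0.71 1; 213 -372 0 0 0 -0.783 1; 213 -372 0 0 0 -0.783 1", "grip_force": 30}}

```text
time: 1.1
ee_pos: [0.4522, 0.1992, 0.2307]
tool_rot: [0.001, 0.558, 0.83, -0.0]
force: [0.3, -0.4, -0.5]
width: 0.999
grip_force: 0.0
```

>>> {"method": "jog_arm", "body": {"plan": "0 0 0 0 0 0 1; 0 0 0 0 0 0 1; 0 0 0 0 0 0 1"}}

```text
time: 1.35
ee_pos: [0.448, 0.2082, 0.2303]
tool_rot: [-0.0, 0.551, 0.835, -0.0]
force: [-0.4, 0.9, -0.7]
width: 1.004
grip_force: 0.0
```

Run:
```python
from h import *
im=shot("scene","s1"); s=cv2.imread("pics/s1.png"); cv2.imwrite("pics/s1c.png",cv2.resize(s[150:350,340:540],None,fx=3,fy=3,interpolation=cv2.INTER_CUBIC))
o=sensors.observe(); print(o["ee_pos"],o["tool_rot"],o["joint_pos"])
# core top centre from scene
g=cv2.cvtColor(s,cv2.COLOR_BGR2GRAY); print(proj("scene",[.449,.2066,.103]))
```

```text
[0.44799687 0.20818916 0.23036471] [-1.60803581e-04  5.50914575e-01  8.34561616e-01 -1.18654663e-04] [-0.79841362  0.03387133  0.27882461  1.81208442 -0.00986746  1.29731356
 -0.11319542]
[439.88643462 258.35891413]
```

View pics/s1c.png

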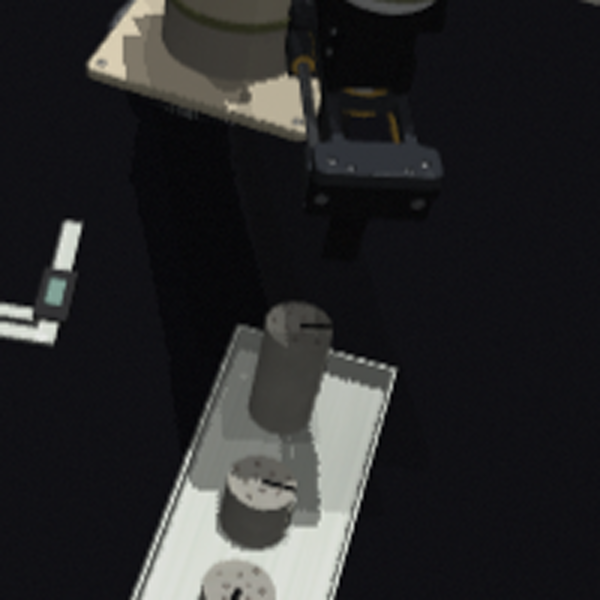

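The core's top is at scene (439.7,258), against a projection of (439.9,258.4), so the position holds. I descend and grip.

>>> {"method": "jog_arm", "body": {"plan": "0 0 -25 0 0 0 1; 0 0 -55 0 0 0 1; 0 0 -85 0 0 0 1; 0 0 -115 0 0 0 1; 0 0 -140 0 0 0 1; 0 0 -157 0 0 0 1; 0 0 -168 0 0 0 1; 0 0 -172 0 0 0 1; 0 0 -172 0 0 0 1; 0 0 -172 0 0 0 1; 0 0 -172 0 0 0 1"}}

```text
time: 2.32
ee_pos: [0.4495, 0.2075, 0.0598]
tool_rot: [0.0, 0.552, 0.834, 0.001]
force: [-0.5, 0.1, -0.6]
width: 0.999
grip_force: 0.0
```

>>> {"method": "jog_arm", "body": {"plan": "0 0 0 0 0 0 0.75; 0 0 0 0 0 0 0.65; 0 0 0 0 0 0 0.6; 0 0 0 0 0 0 0.55; 0 0 0 0 0 0 0.5; 0 0 0 0 0 0 0.4; 0 0 0 0 0 0 0.3; 0 0 0 0 0 0 0.3; 0 0 0 0 0 0 0.3", "grip_force": 30}}

```text
time: 3.07
ee_pos: [0.4486, 0.2068, 0.0585]
tool_rot: [-0.0, 0.552, 0.834, -0.0]
force: [-1.1, 0.1, 0.7]
width: 0.566
grip_force: 30.0
```

>>> {"method": "jog_arm", "body": {"plan": "0 0 8 0 0 0 0.3; 0 0 25 0 0 0 0.3; 0 0 50 0 0 0 0.3; 0 0 80 0 0 0 0.3; 0 0 110 0 0 0 0.3; 0 0 138 0 0 0 0.3; 0 0 158 0 0 0 0.3; 0 0 168 0 0 0 0.3; 0 0 172 0 0 0 0.3; 0 0 172 0 0 0 0.3"}}

```text
time: 3.9
ee_pos: [0.4487, 0.2068, 0.2305]
tool_rot: [0.0, 0.552, 0.834, 0.0]
force: [0.2, -0.2, -5.4]
width: 0.571
grip_force: 30.0
```

>>> {"method": "jog_arm", "body": {"plan": "2 -5 0 0 0 -0.03 0.3; 5 -15 0 0 0 -0.09 0.3; 11 -30 0 0 0 -0.17 0.3; 18 -50 0 0 0 -0.26 0.3; 26 -73 0 0 0 -0.36 0.3; 34 -97 0 0 0 -0.46 0.3; 42 -121 0 0 0 -0.56 0.3; 50 -145 0 0 0 -0.66 0.3; 58 -167 0 0 0 -0.76 0.3; 66 -187 0 0 0 -0.86 0.3; 71 -202 0 0 0 -0.96 0.3; 72 -206 0 0 0 -1.06 0.3"}}

```text
time: 4.9
ee_pos: [0.5205, -0.0032, 0.2289]
tool_rot: [0.001, 0.9, 0.435, -0.001]
force: [-0.5, 0.4, -6.4]
width: 0.573
grip_force: 30.0
```

>>> {"method": "jog_arm", "body": {"plan": "4 -12 0 0 0 -0.08 0.3; 10 -30 0 0 0 -0.18 0.3; 18 -52 0 0 0 -0.28 0.3; 27 -77 0 0 0 -0.39 0.3; 36 -102 0 0 0 -0.5 0.3; 45 -127 0 0 0 -0.61 0.3; 53 -152 0 0 0 -0.72 0.3; 61 -174 0 0 0 -0.83 0.3; 67 -192 0 0 0 -0.93 0.3; 71 -203 0 0 0 -1.01 0.3; 72 -206.5 0 0 0 -1.055 0.3; 72 -206.5 0 0 0 -1.069 0.3"}}

```text
time: 5.9
ee_pos: [0.5917, -0.2075, 0.2286]
tool_rot: [0.001, 0.997, -0.082, -0.002]
force: [0.2, -0.1, -5.4]
width: 0.569
grip_force: 30.0
```

>>> {"method": "jog_arm", "body": {"plan": "0 0 0 0 0 0 0.3; 0 0 0 0 0 0 0.3; 0 0 0 0 0 0 0.3; 0 0 0 0 0 0 0.3"}}

```text
time: 6.23
ee_pos: [0.5927, -0.205, 0.2305]
tool_rot: [-0.0, 0.997, -0.078, -0.0]
force: [0.4, 0.7, -4.6]
width: 0.57
grip_force: 30.0
```

Run:
```python
from h import *
shot("scene","s2"); s=cv2.imread("pics/s2.png")
o=sensors.observe(); print(o["time"],o["ee_pos"],o["tool_rot"],o["joint_pos"],o["force"]); q=o["tool_rot"]; print("yaxis az",2*np.degrees(np.arctan2(q[2],q[1]))-90)
p=proj("scene",o["ee_pos"]).astype(int); print(p)
cv2.imwrite("pics/s2c.png",cv2.resize(s[p[1]-90:p[1]+110,p[0]-100:p[0]+100],None,fx=3,fy=3,interpolation=cv2.INTER_CUBIC))
```

```text
6.2833 [ 0.59275144 -0.20513299  0.23056084] [-1.18003013e-04  9.96959621e-01 -7.79198353e-02  1.86329626e-05] [-0.3173646   0.40737835  0.77304231  1.48988459 -0.28704345  1.36085152
 -1.25224182] [ 0.47176302 -0.09993107 -5.52119397]
yaxis az -98.93801560726669
[245 197]
```

View pics/s2c.png

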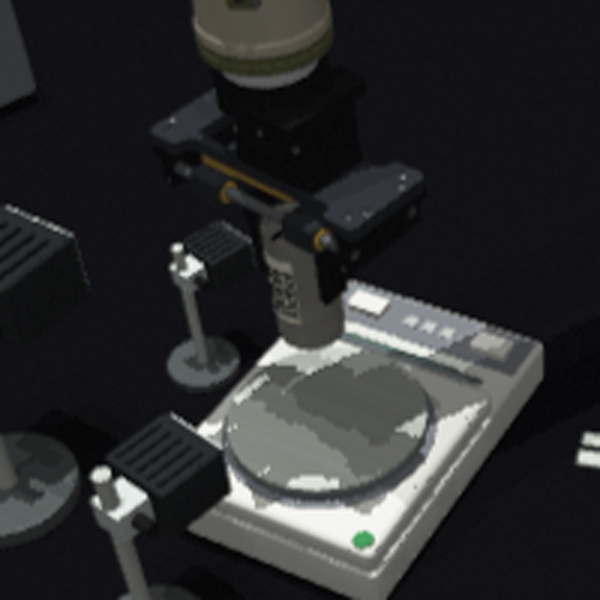

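The core is held upright over the pan at crop (300,290), with its label turned toward the medium reader at crop (165,460). I lower it slowly.

>>> {"method": "jog_arm", "body": {"plan": "0 0 -8 0 0 0 0.3; 0 0 -22 0 0 0 0.3; 0 0 -40 0 0 0 0.3; 0 0 -57 0 0 0 0.3; 0 0 -69 0 0 0 0.3; 0 0 -76 0 0 0 0.3; 0 0 -79 0 0 0 0.3; 0 0 -81 0 0 0 0.3; 0 0 -82 0 0 0 0.3; 0 0 -82 0 0 0 0.3; 0 0 -82 0 0 0 0.3; 0 0 -82 0 0 0 0.3"}}

```text
time: 7.28
ee_pos: [0.593, -0.2058, 0.1491]
tool_rot: [0.0, 0.997, -0.079, 0.0]
force: [-0.2, 0.3, -5.6]
width: 0.572
grip_force: 30.0
```

>>> {"method": "jog_arm", "body": {"plan": "0 0 -0.5 0 0 0 0.3; 0 0 -1 0 0 0 0.3; 0 0 -1.5 0 0 0 0.3; 0 0 -2 0 0 0 0.3; 0 0 -2.5 0 0 0 0.3; 0 0 -3 0 0 0 0.3; 0 0 -3 0 0 0 0.3"}}

```text
time: 7.87
ee_pos: [0.5927, -0.2056, 0.1454]
tool_rot: [0.0, 0.997, -0.079, -0.0]
force: [-0.3, 0.3, -4.8]
width: 0.569
grip_force: 30.0
```

>>> {"method": "jog_arm", "body": {"plan": "0 0 -0.3 0 0 0 0.3; 0 0 -0.6 0 0 0 0.3; 0 0 -0.9 0 0 0 0.3; 0 0 -1.2 0 0 0 0.3; 0 0 -1.2 0 0 0 0.3"}}

```text
time: 8.28
ee_pos: [0.5927, -0.2056, 0.1443]
tool_rot: [0.0, 0.997, -0.079, -0.0]
force: [0.6, 0.2, -5.0]
width: 0.568
grip_force: 30.0
```

>>> {"method": "jog_arm", "body": {"plan": "0 0 -0.2 0 0 0 0.3; 0 0 -0.4 0 0 0 0.3; 0 0 -0.6 0 0 0 0.3; 0 0 -0.6 0 0 0 0.3"}}

```text
time: 8.62
ee_pos: [0.5927, -0.2056, 0.1437]
tool_rot: [0.0, 0.997, -0.078, -0.0]
force: [-0.1, -0.1, -4.6]
width: 0.572
grip_force: 30.0
```

>>> {"method": "jog_arm", "body": {"plan": "0 0 -0.2 0 0 0 0.3; 0 0 -0.4 0 0 0 0.3; 0 0 -0.4 0 0 0 0.3"}}

```text
time: 8.87
ee_pos: [0.5928, -0.2057, 0.1436]
tool_rot: [0.0, 0.997, -0.079, 0.0]
force: [-0.3, 0.6, -1.8]
width: 0.57
grip_force: 30.0
```

>>> {"method": "jog_arm", "body": {"plan": "0 0 -0.2 0 0 0 0.3; 0 0 -0.4 0 0 0 0.3; 0 0 -0.4 0 0 0 0.3"}}

```text
time: 9.12
ee_pos: [0.5929, -0.2057, 0.1436]
tool_rot: [-0.0, 0.997, -0.079, 0.0]
force: [-3.2, 2.2, 5.7]
width: 0.572
grip_force: 30.0
```

Contact. I ease off slightly and release.

>>> {"method": "jog_arm", "body": {"plan": "0 0 0.3 0 0 0 0.3; 0 0 0.3 0 0 0 0.5; 0 0 0.3 0 0 0 0.58; 0 0 0.3 0 0 0 0.62; 0 0 0.3 0 0 0 0.7; 0 0 0.3 0 0 0 0.8; 0 0 0.3 0 0 0 0.9; 0 0 0.3 0 0 0 1; 0 0 0.3 0 0 0 1; 0 0 0.3 0 0 0 1; 0 0 0.3 0 0 0 1; 0 0 0.3 0 0 0 1"}}

```text
time: 10.12
ee_pos: [0.5927, -0.2057, 0.1433]
tool_rot: [0.0, 0.997, -0.079, 0.0]
force: [-0.0, 1.3, 0.4]
width: 0.994
grip_force: 0.0
```

>>> {"method": "jog_arm", "body": {"plan": "0 0 8 0 0 0 1; 0 0 25 0 0 0 1; 0 0 48 0 0 0 1; 0 0 75 0 0 0 1; 0 0 95 0 0 0 1; 0 0 105 0 0 0 1; 0 0 110 0 0 0 1; 0 0 110 0 0 0 1"}}

```text
time: 10.78
ee_pos: [0.593, -0.2057, 0.2539]
tool_rot: [0.0, 0.997, -0.078, 0.001]
force: [0.1, 0.1, -0.2]
width: 0.999
grip_force: 0.0
```

Run:
```python
from h import *
for z in(.10,.12,.135):
    print(z,[onz("top",u,v,z)[:2].round(3) for u,v in[(459,276),(481,279),(464,248),(487,256),(472,243)]])
print("base",onz("top",449,252,0)[:2])
for v in (262,275,282,288,299): print(v,onz("top",410,v,.06)[:2].round(3))
print(sensors.observe()["joint_pos"])
```

```text
0.1 [array([ 0.471, -0.357]), array([ 0.465, -0.401]), array([ 0.527, -0.368]), array([ 0.512, -0.414]), array([ 0.538, -0.385])]
0.12 [array([ 0.47 , -0.351]), array([ 0.464, -0.395]), array([ 0.525, -0.362]), array([ 0.51 , -0.408]), array([ 0.536, -0.378])]
0.135 [array([ 0.469, -0.347]), array([ 0.464, -0.39 ]), array([ 0.524, -0.358]), array([ 0.509, -0.403]), array([ 0.534, -0.374])]
base [ 0.52900624 -0.36385277]
262 [ 0.501 -0.266]
275 [ 0.473 -0.266]
282 [ 0.459 -0.266]
288 [ 0.446 -0.266]
299 [ 0.423 -0.265]
[-0.31918386  0.39512375  0.78057225  1.4549105  -0.2785863   1.40407478
 -1.25945094]
```

The small reader's corner is at (0.47,−0.35), so the gripper body must not lie along y at the key. I'll use a closing axis at az 60° there. I move over the print key, close the fingers, and look at the core.

>>> {"method": "jog_arm", "body": {"plan": "-6 -2 0 0 0 -0.02 1; -20 -8 0 0 0 -0.06 1; -40 -16 0 0 0 -0.1 1; -64 -25 0 0 0 -0.16 0.8; -90 -35 0 0 0 -0.22 0.6; -115 -45 0 0 0 -0.28 0.4; -136 -53 0 0 0 -0.33 0.2; -149 -58 0 0 0 -0.36 0; -155 -60.5 0 0 0 -0.37 0; -157 -61.3 0 0 0 -0.37 0; -157 -61.3 0 0 0 -0.37 0; -157 -61.3 0 0 0 -0.37 0"}}

```text
time: 11.78
ee_pos: [0.4364, -0.2662, 0.2529]
tool_rot: [0.0, 0.966, -0.26, -0.0]
force: [0.2, -0.8, -0.7]
width: 0.405
grip_force: 0.0
```

>>> {"method": "jog_arm", "body": {"plan": "0 0 0 0 0 0 0; 0 0 0 0 0 0 0; 0 0 0 0 0 0 0"}}

```text
time: 12.03
ee_pos: [0.4361, -0.2667, 0.2531]
tool_rot: [0.0, 0.966, -0.26, -0.0]
force: [-0.2, 0.1, -0.8]
width: 0.171
grip_force: 0.0
```

Run:
```python
from h import *
shot("scene","s3");shot("top","t3"); s=cv2.imread("pics/s3.png"); t=cv2.imread("pics/t3.png")
o=sensors.observe(); print(o["time"],o["ee_pos"],o["tool_rot"],o["width"],o["force"])
A=cv2.resize(s[150:340,150:280],None,fx=3,fy=3,interpolation=cv2.INTER_CUBIC); B=cv2.resize(t[95:285,330:460],None,fx=3,fy=3,interpolation=cv2.INTER_CUBIC)
cv2.imwrite("pics/c3.png",np.hstack([A,B]))
print(proj("top",[.5928,-.2057,.188]),proj("top",[.5928,-.2057,.088]),proj("scene",[.5928,-.2057,.188]))
```

```text
12.1333 [ 0.43592999 -0.26688228  0.25317685] [ 2.46702055e-04  9.65487497e-01 -2.60449246e-01 -1.51073945e-04] 0.08088449745512039 [ 0.52426249  0.21773365 -0.871097  ]
[390.18335921 207.00249435] [383.08608957 215.91420742] [247.55572186 211.83310917]
```

View pics/c3.png

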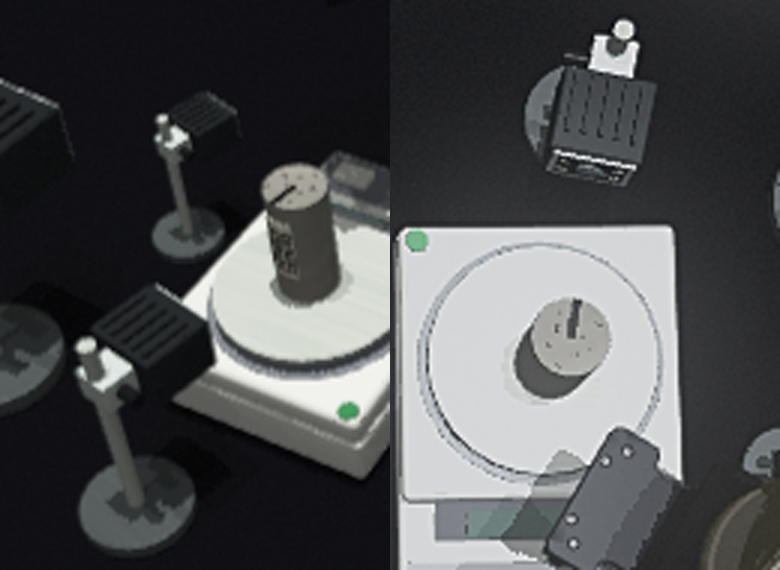

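The core stands free on the pan, with its top at top-view crop (571,337) and the line pointing to the reader. I'll measure the line's azimuth and centring before pressing.

Run:
```python
from h import *
t=cv2.imread("pics/t3.png"); g=cv2.cvtColor(t,cv2.COLOR_BGR2GRAY)
x0,y0=368,188; roi=cv2.resize(g[y0:y0+45,x0:x0+42],None,fx=8,fy=8,interpolation=cv2.INTER_CUBIC)
m=cv2.inRange(roi,115,190); m=cv2.morphologyEx(m,cv2.MORPH_OPEN,np.ones((25,25))); m=cv2.morphologyEx(m,cv2.MORPH_CLOSE,np.ones((45,45)))
c=max(cv2.findContours(m,0,2)[0],key=cv2.contourArea); e=cv2.fitEllipse(cv2.convexHull(c))
k=lambda u,v:onz("top",x0+(u+.5)/8-.5,y0+(v+.5)/8-.5,.188)
d=cv2.ellipse(np.zeros_like(m),(e[0],(e[1][0]-30,e[1][1]-30),e[2]),255,-1)
l=cv2.inRange(roi,0,85)&d; lc=max(cv2.findContours(l,0,2)[0],key=cv2.contourArea)
pts=np.argwhere(cv2.drawContours(np.zeros_like(l),[lc],-1,255,-1))[:,::-1].astype(np.float32)
vx,vy,a,b=cv2.fitLine(pts,2,0,.01,.01).ravel(); az=lambda p,q:np.degrees(np.arctan2(*(q-p)[1::-1]))
C=k(*e[0]); print(e,C,"az",az(C,k(a,b)),"fit",az(k(a,b),k(a+50*vx,b+50*vy)))
print("to window",az(C,np.array([.7138,-.2244,.145])))
```

```text
((178.10140991210938, 153.0884552001953), (200.84103393554688, 218.1571502685547), 108.40432739257812) [ 0.59336681 -0.20503038  0.188     ] az -9.679487515845352 fit -10.23782375883782
to window -9.13680384540736
```

The core is within 1 mm and 1° of target. Now I press the print key.

>>> {"method": "jog_arm", "body": {"plan": "0 0 -20 0 0 0 0; 0 0 -50 0 0 0 0; 0 0 -80 0 0 0 0; 0 0 -110 0 0 0 0; 0 0 -138 0 0 0 0; 0 0 -158 0 0 0 0; 0 0 -170 0 0 0 0; 0 0 -176 0 0 0 0; 0 0 -179 0 0 0 0; 0 0 -180 0 0 0 0; 0 0 -180 0 0 0 0; 0 0 -180 0 0 0 0"}}

```text
time: 13.13
ee_pos: [0.4364, -0.2672, 0.0742]
tool_rot: [-0.0, 0.965, -0.261, 0.001]
force: [-0.1, -0.6, 0.9]
width: 0.008
grip_force: 0.0
```

>>> {"method": "jog_arm", "body": {"plan": "0 0 -1 0 0 0 0; 0 0 -2 0 0 0 0; 0 0 -3 0 0 0 0; 0 0 -4 0 0 0 0; 0 0 -5 0 0 0 0; 0 0 -6 0 0 0 0; 0 0 -7 0 0 0 0; 0 0 -7 0 0 0 0; 0 0 -7 0 0 0 0"}}

```text
time: 13.88
ee_pos: [0.4358, -0.2669, 0.0663]
tool_rot: [0.0, 0.965, -0.261, -0.0]
force: [-0.5, 1.4, 1.6]
width: 0.004
grip_force: 0.6
```

>>> {"method": "jog_arm", "body": {"plan": "0 0 -0.5 0 0 0 0; 0 0 -1 0 0 0 0; 0 0 -1.5 0 0 0 0; 0 0 -2 0 0 0 0; 0 0 -2.5 0 0 0 0; 0 0 -3 0 0 0 0; 0 0 -3 0 0 0 0; 0 0 -3 0 0 0 0"}}

```text
time: 14.55
ee_pos: [0.4357, -0.267, 0.0633]
tool_rot: [0.0, 0.965, -0.261, -0.0]
force: [-0.8, 0.4, 3.1]
width: 0.001
grip_force: 1.6
```

>>> {"method": "jog_arm", "body": {"plan": "0 0 -0.4 0 0 0 0; 0 0 -0.8 0 0 0 0; 0 0 -1.2 0 0 0 0; 0 0 -1.2 0 0 0 0; 0 0 -1.2 0 0 0 0"}}

```text
time: 14.97
ee_pos: [0.4358, -0.267, 0.0624]
tool_rot: [-0.0, 0.965, -0.261, 0.0]
force: [-2.5, 2.0, 9.2]
width: 0.006
grip_force: 4.5
```

>>> {"method": "jog_arm", "body": {"plan": "0 0 -0.2 0 0 0 0; 0 0 -0.3 0 0 0 0; 0 0 -0.3 0 0 0 0; 0 0 -0.3 0 0 0 0"}}

```text
time: 15.3
ee_pos: [0.4358, -0.267, 0.0623]
tool_rot: [-0.0, 0.965, -0.261, 0.0]
force: [-3.8, 2.5, 13.1]
width: 0.004
grip_force: 6.3
```

>>> {"method": "jog_arm", "body": {"plan": "0 0 2 0 0 0 0; 0 0 6 0 0 0 0; 0 0 14 0 0 0 0; 0 0 30 0 0 0 0; 0 0 55 0 0 0 0; 0 0 85 0 0 0 0; 0 0 115 0 0 0 0; 0 0 140 0 0 0 0; 0 0 155 0 0 0 0; 0 0 160 0 0 0 0; 0 0 160 0 0 0 0; 0 0 160 0 0 0 0"}}

```text
time: 16.3
ee_pos: [0.4355, -0.2666, 0.2211]
tool_rot: [-0.0, 0.965, -0.26, -0.0]
force: [0.4, 0.5, -1.1]
width: 0.003
grip_force: 0.0
```

Run:
```python
from h import *
shot("scene","s4"); s=cv2.imread("pics/s4.png"); cv2.imwrite("pics/c4.png",cv2.resize(s[130:400,150:480],None,fx=2.2,fy=2.2,interpolation=cv2.INTER_CUBIC))
o=sensors.observe(); print(o["time"],o["ee_pos"],o["joint_velocities"].round(3))
```

```text
16.35 [ 0.43525162 -0.26658525  0.22065518] [ 0.002  0.011 -0.002  0.005  0.001  0.001 -0.001]
```

View pics/c4.png

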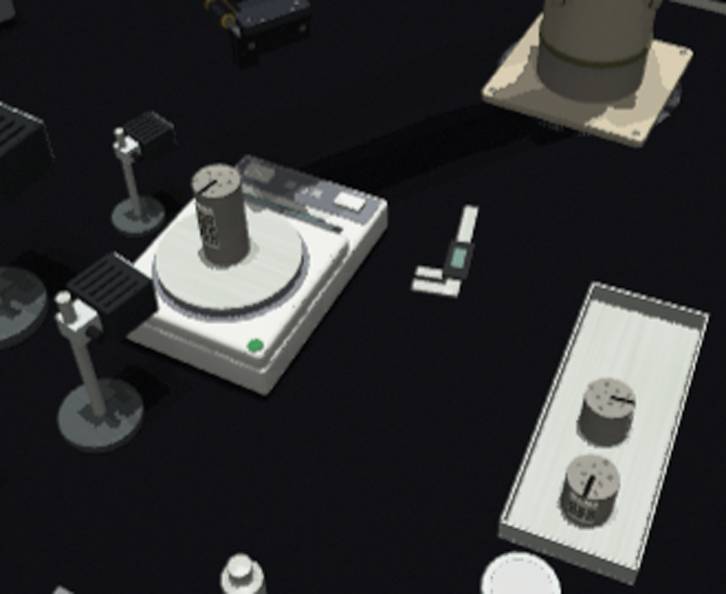

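The core stands on the pan at crop (220,215) with its label facing the reader. The short cores and the calliper haven't moved, and the arm is clear.

```bash
python3 -c "
from rig import order; print(order.hand_in())"
```

```text
the job is handed in; nothing more can be done
None
```

The job is handed in: the long core stands free in the middle of the pan with its label within about 1° of the reader's window, and I pressed the print key to its stop and released it at about 16 s of the 54 s allowed. No verdict came back.

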